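Put the lids on the fired jars

ROBOT

A 6-joint arm with a two-finger parallel gripper is mounted at the origin on the work surface. World frame = base frame: x ahead of the robot, y to its left, z up, the work surface at z = 0. Lengths are in m, angles in rad, forces in N, time in s.
With the tool pointing down it reaches from about 0.225 to 0.875 m from the base axis. Payload 3.4 kg.
Tool frame: the origin (TCP) lies midway between the tips of the shut fingers; the grasp point (between the pads) lies 19 mm behind it; z points along the fingers, y is the line along which they close (so a half turn about z gives the same grasp; the last joint's range is limited). The gripper opens to 85 mm and grips with 20 to 120 N. Pads are 22 mm wide; open, the fingers measure 114 mm over their backs; the gripper's body (76 mm by 85 mm) begins 54 mm behind the grasp point. The pads swing forward as they close: fully open they stand 13 mm farther back than shut.
Start: joints at [-1.43, 0.276, 1.505, -0, 1.361, -0.121], TCP at [0.149, -0.555, 0.231] pointing down, gripper open.
Joint ranges: [-2.89, 2.89], [-0.75, 2.08], [0.22, 2.7], [-1.18, 4.32], [0.11, 2.71], [-2.7, 2.7]. Speed limits (rad/s): [2.57, 2.57, 3.14, 3.14, 3.14, 3.14].

INTERFACE

Orientations are given as a unit quaternion [w, x, y, z].
In Python, from rig import * gives the robot as it stands.
- The arm moves only by the tool apply_moves, never from a script. Its argument "steps" is one flat list of numbers, 4 for each row, row after row: the shift along the world's x, y, z in cm, then the turn about the world's z in degrees. A call has 1 to 8 rows; each row is the pose to reach, as a shift and turn from the pose commanded when the call began; what a row does not reach only later rows make up. A row lasts 1/12 s, in which the tool goes at most 41.7 mm and 7.16 degrees, less where a joint would pass 70% of its speed; a pose out of reach is approached as far as the arm can. A call with a gripper value outside its range is refused whole. "jaw" is the closure in counts, from 0 (fully open) to 255 (shut), set as the call begins (left out, the last holds). The fingers move at their own pace and stop on an object; "newtons" is the grip in N (left out, the last holds). Time passes only in rows, so rows that repeat a pose let the fingers close. It gives the time, the measured TCP pose, the force, the opening and the grip force at its end, in the units of the state.
- get_state(): the state, without advancing time (a new reading comes with each control period).
- get_image(name): name is "scene" or "top"; returns the picture (400x640x3 uint8, red, green, blue); there is no depth.
- calibration(name): a dict with "fx", "fy", "cx", "cy" (pixels), "xyz" and "rotation" of the camera in the world. Camera axes: x right, y up, looking along -z (the intrinsics and any distortion apply to the point x, -y, -z); pixel columns grow to the right and rows downward; lengths in m; the calibration is good to about 2 mm. A picture is of the moment at which its call begins. calibration takes no time and is no camera call.
- sign_off(): hands the job in; it is judged then, once.
The state is a dict: "clock": time; "qpos": joint angles; "qd": joint speeds; "effort": joint torques, N m; "position": TCP position; "ee_rot": TCP orientation; "contact_force": force on the tool from outside, world axes, zero at the start; "moment": the same for the moment, N m; "width": finger opening in m; "gripper_force": force on a finger pad.
Only numpy, scipy, OpenCV 4.12 (cv2) and the standard library are available. Lean on these libraries where they do the work, as an engineer would, in place of code of your own. Each camera call takes 0.05 s, during which the arm holds its last target. There are 200 camera calls.

TASK

Four open jars from the kiln stand on the ware board and their lids lie about the bench in front of them. Put each lid on the jar it was made for, judging by shape and size, setting it down rather than dropping it, handle up, fully seated on the rim and lined up with the sides of the jar; leave the jars standing where they are, and do not knock over or shift the vase and the bowl that stand among them.

Things in the scene. Friction and masses are not known exactly. Their poses are not given: they have to be found in the camera images.
- lid_big_centre (a point): The large round lid, biscuit-fired brown earthenware, 96 mm across, about 170 g. Lies grip up. From its underside: flange 8 mm deep, plate 6 mm thick, grip 28 mm tall (top at 42 mm). Point: on its axis, 21 mm above the underside and 13 mm above the plate's seating face; z up. Grip: round knob, 24 mm across its upper part, stem 19 mm. The flange is 76 mm across, tapering to 70 mm at the bottom.
- lid_small_centre (a point): The small round lid, biscuit-fired brown earthenware, 66 mm across, about 90 g. Lies grip up. From its underside: flange 8 mm deep, plate 6 mm thick, grip 28 mm tall (top at 42 mm). Point: on its axis, 21 mm above the underside and 13 mm above the plate's seating face; z up. Grip: round knob, 24 mm across its upper part, stem 19 mm. The flange is 46 mm across, tapering to 40 mm at the bottom.
- lid_square_centre (a point): The square lid, biscuit-fired brown earthenware, 80 x 80 mm with sides along x and y, about 140 g. Lies grip up. From its underside: flange 8 mm deep, plate 6 mm thick, grip 28 mm tall (top at 42 mm). Point: on its axis, 21 mm above the underside and 13 mm above the plate's seating face; z up. Grip: upright bar 13 mm thick, 40 mm long along x. The flange is 58 x 58 mm.
- lid_oblong_centre (a point): The oblong lid, biscuit-fired brown earthenware, 112 mm along x and 62 mm along y, about 140 g. Lies grip up. From its underside: flange 8 mm deep, plate 6 mm thick, grip 28 mm tall (top at 42 mm). Point: on its axis, 21 mm above the underside and 13 mm above the plate's seating face; z up. Grip: upright bar 13 mm thick, 40 mm long along x. The flange is 90 mm along x and 40 mm along y.
- jar_big_mouth (a point): The large round jar, biscuit-fired brown earthenware, 92 mm tall, 104 mm across its belly, 96 mm across the rim with a mouth 86 mm wide. Stands open on the ware board (plank 18 mm thick). Point: centre of the mouth at rim height; z up. It weighs about 500 g. Its seated lid has its point 13 mm above this one.
- jar_small_mouth (a point): The small round jar, biscuit-fired brown earthenware, straight-sided, 68 mm tall, 66 mm across with a mouth 56 mm wide. Stands open on the ware board (plank 18 mm thick). Point: centre of the mouth at rim height; z up. It weighs about 280 g. Its seated lid has its point 13 mm above this one.
- jar_square_mouth (a point): The square jar, biscuit-fired brown earthenware, 80 x 80 mm and 82 mm tall, sides along x and y, walls 6 mm, mouth 68 x 68 mm. Its lid fits at any quarter turn. Stands open on the ware board (plank 18 mm thick). Point: centre of the mouth at rim height; z up. It weighs about 420 g. Its seated lid has its point 13 mm above this one.
- jar_oblong_mouth (a point): The oblong jar, biscuit-fired brown earthenware, 112 mm along x, 62 mm along y and 60 mm tall, walls 6 mm, mouth 100 x 50 mm. Its lid fits either way round. Stands open on the ware board (plank 18 mm thick). Point: centre of the mouth at rim height; z up. It weighs about 360 g. Its seated lid has its point 13 mm above this one.
- vase_mid (a point): A bud vase, biscuit-fired brown earthenware, 68 mm wide and 118 mm tall, with a narrow neck, standing on the ware board among the jars. It has no lid: leave it alone. This point is half-way up its axis (59 mm).
- bowl_mid (a point): A small open bowl, biscuit-fired brown earthenware, 88 mm across and 42 mm tall, standing on the bench among the lids: leave it alone. This point is half-way up its axis (21 mm).
Mind the look-alikes: they are no part of the job. What is shaped like the part that bears lid_oblong_centre but yellow is not meant.

How it is judged:
By the outcome, as a careful person would: the job done as asked, in the order asked, and still so for the second after the job is handed in, with the robot touching nothing.
It also fails if it takes over 99 s, if anything falls off the work surface, if the arm or the gripper's body presses on something with over 40 N, if the wrist force passes 120 N, or if a joint passes its speed limit or range.

## Working session

There is one attempt and no reset: what is moved stays moved. The work goes in short steps, Python scripts to look and compute and a tool call to move; the robot and the scene stay as the last step left them, time stands still between calls to the robot, and variables do not carry over. Pictures are saved under pics/ and viewed, at most 14 in all, crops included, and the job is handed in when it is done.

Besides the shell and the picture viewer there is one more tool, called after "Emit:" by a JSON object that holds its "fn" and its "kwargs", one argument or row to a line. apply_moves: Moves the arm, as the interface text tells. Its arguments: {"type":"object","properties":{"steps":{"type":"array","items":{"type":"number"}},"jaw":{"type":"number"},"newtons":{"type":"number"}},"required":["steps"]}

```bash
mkdir -p pics; ls; python3 - <<'E'
from rig import *
import cv2,numpy as np
for n in("scene","top"):
    cv2.imwrite(f"pics/{n}0.png",get_image(n)[:,:,::-1])
    print(calibration(n))
print(get_state())
E
```

```text
pics
{'fx': 375.66280925326663, 'fy': 375.66280925326663, 'cx': 323.0545509920683, 'cy': 193.30475989746216, 'xyz': array([ 1.0388653 , -0.24573328,  0.61748573]), 'rotation': array([0.75368912, 0.36469413, 0.23480504, 0.49377879])}
{'fx': 459.78277443057397, 'fy': 459.78277443057397, 'cx': 322.7139021440311, 'cy': 202.8857016179025, 'xyz': array([0.38020456, 0.01861171, 1.13073788]), 'rotation': array([ 0.70695823,  0.02233011, -0.0220599 , -0.70655842])}
{'clock': 0.1, 'qpos': array([-1.42998496e+00,  2.76524496e-01,  1.50600274e+00, -7.30580535e-06,
        1.36070251e+00, -1.21029627e-01]), 'qd': array([-0.00012807, -0.00032808, -0.00381866,  0.00021018, -0.00124523,
       -0.00072095]), 'effort': array([ 1.22059042e-03, -4.17700589e+01, -2.46405441e+01, -1.51566310e-04,
        5.83601097e-03, -3.73388744e-06]), 'position': array([ 0.14875339, -0.55493866,  0.23053186]), 'ee_rot': array([-8.18472051e-04,  9.91441714e-01,  1.30547531e-01, -1.16677944e-05]), 'contact_force': array([ 0.55410228, -0.08590024,  0.58779146]), 'moment': array([ 0.01424872, -0.02899828,  0.0118818 ]), 'gripper_force': 0.0, 'width': 0.08532595113386757}
```

View pics/scene0.png

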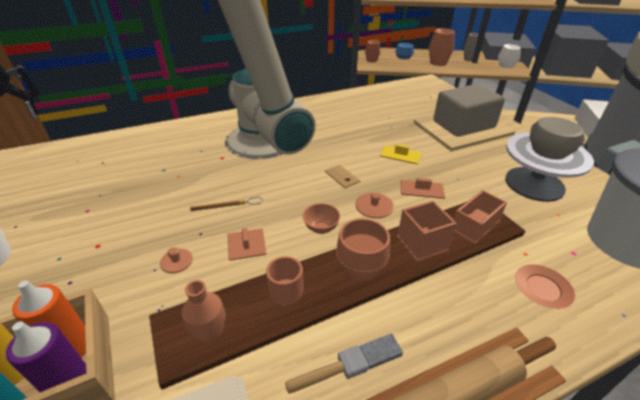

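View pics/top0.png

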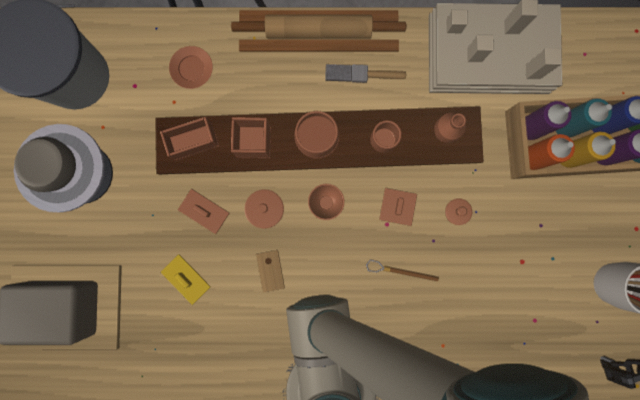

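```bash
cat > h.py <<'E'
from rig import *
import cv2,numpy as np
from scipy.spatial.transform import Rotation as R
def ray(cam,px):
    c=calibration(cam);px=np.atleast_2d(px).astype(float)
    d=np.c_[(px[:,0]-c['cx'])/c['fx'],-(px[:,1]-c['cy'])/c['fy'],-np.ones(len(px))]
    q=c['rotation'];return c['xyz'],R.from_quat([q[1],q[2],q[3],q[0]]).apply(d)
def plane(cam,px,z):
    o,d=ray(cam,px);return o+d*((z-o[2])/d[:,2])[:,None]
def proj(cam,P):
    c=calibration(cam);q=c['rotation'];v=R.from_quat([q[1],q[2],q[3],q[0]]).inv().apply(np.atleast_2d(P)-c['xyz'])
    return np.c_[c['cx']-c['fx']*v[:,0]/v[:,2],c['cy']+c['fy']*v[:,1]/v[:,2]]
def mask(im):
    h=cv2.cvtColor(im,cv2.COLOR_RGB2HSV).astype(int)
    return ((((h[:,:,0]<=11)|(h[:,:,0]>172))&(h[:,:,1]>95)&(h[:,:,2]>95))*255).astype(np.uint8)
E
python3 - <<'E'
from h import *
im=get_image("top")
x0,y0,w,h=150,100,335,140
cr=cv2.resize(im[y0:y0+h,x0:x0+w],None,fx=2.3,fy=2.3,interpolation=cv2.INTER_CUBIC)
m=mask(im);mc=cv2.resize(m[y0:y0+h,x0:x0+w],None,fx=1.9,fy=1.9)
hs=cv2.cvtColor(im,cv2.COLOR_RGB2HSV)
for n,p in dict(lid=(264,195),rimbig=(316,114),floorbig=(316,136),board=(285,150),bench=(230,240),sq=(249,140)).items(): print(n,hs[p[1],p[0]])
cs,_=cv2.findContours(m,cv2.RETR_EXTERNAL,cv2.CHAIN_APPROX_NONE)
for c in cs:
    if cv2.contourArea(c)>150:
        print(cv2.boundingRect(c),cv2.contourArea(c))
W=max(cr.shape[1],mc.shape[1]);out=np.zeros((cr.shape[0]+mc.shape[0],W,3),np.uint8)
out[:cr.shape[0],:cr.shape[1]]=cr;out[cr.shape[0]:,:mc.shape[1]]=mc[:,:,None]
cv2.imwrite("pics/crop1.png",out[:,:,::-1])
E
```

```text
lid [  9 128 140]
rimbig [ 12 131  76]
floorbig [ 10 129 130]
board [ 12 150  75]
bench [ 18 103 143]
sq [ 10 130 139]
(446, 199, 26, 26) 492.0
(245, 190, 38, 38) 1093.5
(178, 190, 51, 43) 1046.5
(380, 189, 37, 38) 968.5
(308, 184, 36, 36) 649.5
(528, 134, 46, 36) 1065.5
(371, 120, 30, 31) 669.0
(231, 117, 36, 36) 1167.5
(160, 117, 53, 39) 785.5
(435, 113, 31, 28) 583.0
(294, 111, 44, 47) 1456.0
(169, 46, 43, 42) 1345.5
```

View pics/crop1.png

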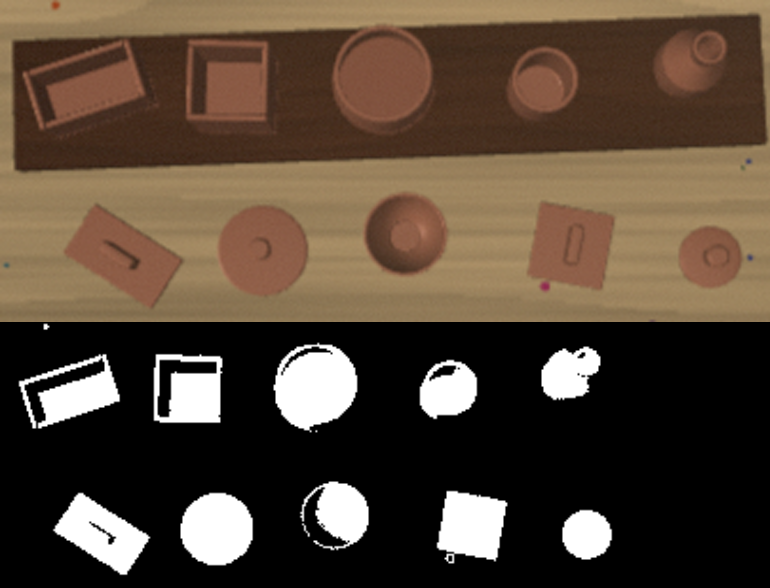

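```bash
cat > m.py <<'E'
from h import *
from scipy.optimize import least_squares
T=dict(lid_small=((446,199,26,26),.014,33),lid_big=((245,190,38,38),.014,48),lid_oblong=((178,190,51,43),.014,0),lid_square=((380,189,37,38),.014,0),
 jar_small=((371,120,30,31),.086,33),jar_square=((231,117,36,36),.100,0),jar_oblong=((160,117,53,39),.078,0),jar_big=((294,111,44,47),.110,48),bowl=((308,184,36,36),.042,44))
m=mask(get_image("top"));m=cv2.morphologyEx(m,cv2.MORPH_CLOSE,np.ones((3,3)))
for n,((x,y,w,h),z,r) in T.items():
    s=np.zeros_like(m);s[y-2:y+h+2,x-2:x+w+2]=m[y-2:y+h+2,x-2:x+w+2]
    if n=='lid_square': s=cv2.morphologyEx(s,cv2.MORPH_OPEN,np.ones((5,5)))
    c=max(cv2.findContours(s,cv2.RETR_EXTERNAL,cv2.CHAIN_APPROX_NONE)[0],key=cv2.contourArea)[:,0]
    P=plane("top",c,z)[:,:2]*1000
    if r:
        r-=1
        f=least_squares(lambda p:np.hypot(*(P-p).T)-r,P.mean(0)+ (20*(P.mean(0)-[380,19])/1000 if 'jar' in n else 0),loss='cauchy',f_scale=1.)
        d=np.hypot(*(P-f.x).T)-r;print(n,f.x.round(1),'res med',np.median(abs(d)).round(2),'in',(abs(d)<2).mean().round(2), 'freefit',[np.round(v,1) for v in cv2.fitEllipse(P.astype(np.float32))])
    else:
        print(n,[np.round(v,1) for v in cv2.minAreaRect(P.astype(np.float32))])
E
python3 m.py
```

```text
lid_small [ 428.7 -310.6] res med 1.31 in 0.74 freefit [array([ 429.9, -310.6]), array([60. , 62.1]), np.float64(5.2)]
lid_big [436.2 162.4] res med 1.42 in 0.65 freefit [array([436.8, 162.6]), array([90.9, 91. ]), np.float64(40.6)]
lid_oblong [array([430.8, 309.9]), array([109.5,  60.5]), np.float64(58.1)]
lid_square [array([ 441.2, -163.7]), array([78.4, 79. ]), np.float64(80.5)]
jar_small [ 604.  -127.1] res med 0.9 in 0.76 freefit [array([ 602.4, -125.2]), array([62.6, 73.3]), np.float64(42.0)]
jar_square [array([600.4, 187.6]), array([80.3, 79.5]), np.float64(0.0)]
jar_oblong [array([601.1, 335.5]), array([ 61.8, 111. ]), np.float64(18.8)]
jar_big [604.   34.6] res med 1.04 in 0.71 freefit [array([601.6,  35.8]), array([ 93.4, 102.9]), np.float64(59.6)]
bowl [450.6  11.6] res med 1.92 in 0.51 freefit [array([452.4,  11.7]), array([81.3, 82.8]), np.float64(11.9)]
```

The lids: the terracotta oblong at (204,211) is meant, since the one at (185,279) is yellow. The big lid is at (264,208), the square at (398,207) and the small at (458,211). The jars are oblong (187,137), square (249,135), big (316,134) and small (386,136); the crop confirms these. I'm starting with the small lid.

Emit:
{"fn": "apply_moves", "kwargs": {
  "steps": [28,24.4,-10,0,28,24.4,-10,0,28,24.4,-10,0,28,24.4,-10,0,28,24.4,-10,0,28,24.4,-10,0,28,24.4,-10,0,28,24.4,-10,0],
  "jaw": 0,
  "newtons": 40
}}

```text
clock: 0.87
position: [0.3926, -0.3424, 0.1442]
ee_rot: [0.0, 0.991, 0.13, 0.0]
contact_force: [0.1, -1.2, 0.5]
width: 0.0853
gripper_force: 0.0
```

Emit:
{"fn": "apply_moves", "kwargs": {
  "steps": [3.7,3.2,-6,0,3.7,3.2,-6,0,3.7,3.2,-6,0,3.7,3.2,-6,0,3.7,3.2,-6,0]
}}

```text
clock: 1.28
position: [0.4286, -0.3127, 0.0851]
ee_rot: [0.001, 0.991, 0.131, 0.0]
contact_force: [-0.7, 0.1, 0.3]
width: 0.0853
gripper_force: 0.0
```

```bash
python3 - <<'E'
from h import *
s=get_state();print(s['position'],s['qpos'])
im=get_image("top");p=proj("top",[.429,-.3106,.03])[0];print(p)
a=cv2.resize(im[170:250,410:510],None,fx=4,fy=4,interpolation=cv2.INTER_CUBIC)
im=get_image("scene");p=proj("scene",[.429,-.3106,.03])[0];print(p)
x,y=p.astype(int);b=cv2.resize(im[y-55:y+25,x-50:x+50],None,fx=4,fy=4,interpolation=cv2.INTER_CUBIC)
cv2.imwrite("pics/c2.png",np.hstack([a,b])[:,:,::-1])
E
```

```text
[ 0.42860714 -0.31271058  0.08514885] [-7.61021084e-01  3.35052181e-01  1.81743913e+00 -8.21593669e-04
  9.88226109e-01  5.47910276e-01]
[460.31104515 211.46352761]
[174.83701214 253.73591128]
```

View pics/c2.png

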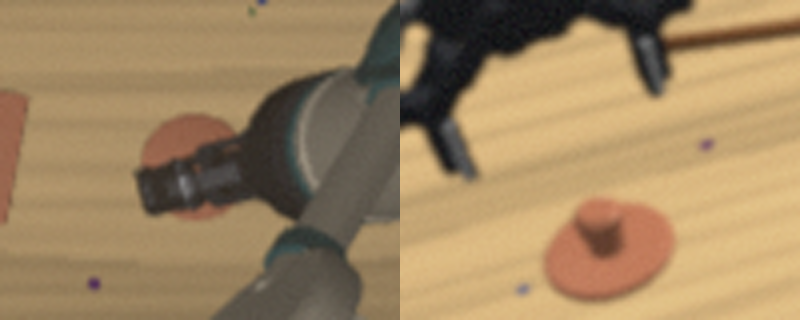

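The crop shows the small lid's knob at (174,253) in the scene view, where it was predicted, with the open fingers centred above it.

Emit:
{"fn": "apply_moves", "kwargs": {
  "steps": [0,0.2,-4,0,0,0.2,-6,0,0,0.2,-6.7,0,0,0.2,-6.7,0,0,0.2,-6.7,0]
}}

```text
clock: 1.8
position: [0.4288, -0.3113, 0.0187]
ee_rot: [0.001, 0.992, 0.13, 0.001]
contact_force: [-0.8, 0.3, 0.4]
width: 0.0851
gripper_force: 0.0
```

Emit:
{"fn": "apply_moves", "kwargs": {
  "steps": [0,0,0,0,0,0,0,0,0,0,0,0,0,0,0,0,0,0,0,0,0,0,0,0,0,0,0,0,0,0,0,0],
  "jaw": 255,
  "newtons": 40
}}

```text
clock: 2.47
position: [0.4288, -0.3103, 0.0182]
ee_rot: [0.0, 0.991, 0.131, 0.0]
contact_force: [-0.1, 0.7, 5.2]
width: 0.0221
gripper_force: 39.0
```

Emit:
{"fn": "apply_moves", "kwargs": {
  "steps": [0,0,1,0,0,0,4,0,0,0,8,0,0,0,12,0,0,0,12,0]
}}

```text
clock: 2.88
position: [0.4322, -0.3133, 0.1453]
ee_rot: [0.006, 0.991, 0.131, 0.005]
contact_force: [2.1, -0.6, -1.0]
width: 0.0217
gripper_force: 39.4
```

Emit:
{"fn": "apply_moves", "kwargs": {
  "steps": [3.5,3.6,0,0,7,7.2,0,0,9.5,10,0,0,12,12.6,0,0,14.5,15.2,0,0,16.5,17.3,0,0,17.5,18.3,0,0,17.5,18.3,0,0]
}}

```text
clock: 3.55
position: [0.6053, -0.1244, 0.1373]
ee_rot: [-0.0, 0.991, 0.132, 0.0]
contact_force: [-0.3, -0.2, -0.8]
width: 0.0221
gripper_force: 39.4
```

Emit:
{"fn": "apply_moves", "kwargs": {
  "steps": [0,0,0,0,0,0,0,0]
}}

```text
clock: 3.72
position: [0.6021, -0.1278, 0.1373]
ee_rot: [0.0, 0.991, 0.13, -0.001]
contact_force: [0.6, 0.5, 0.1]
width: 0.0219
gripper_force: 39.4
```

```bash
python3 - <<'E'
from h import *
s=get_state();t=s['position'];print(t)
P=t+[0,0,.0865-.0962-.0]  # approx
out=[]
for n in("top","scene"):
    im=get_image(n);J=[.604,-.127,.086]
    x,y=proj(n,J)[0].astype(int);print(n,proj(n,J)[0],proj(n,[t[0],t[1],t[2]-.0042])[0])
    out.append(cv2.resize(im[y-55:y+25,x-50:x+50],None,fx=4,fy=4,interpolation=cv2.INTER_CUBIC))
cv2.imwrite("pics/c3.png",np.hstack(out)[:,:,::-1])
E
```

```text
[ 0.60213464 -0.12784595  0.13734001]
top [386.29524918 134.2571852 ] [389.64279839 130.55176659]
scene [284.67292508 268.99663262] [282.29302467 250.54573233]
```

View pics/c3.png

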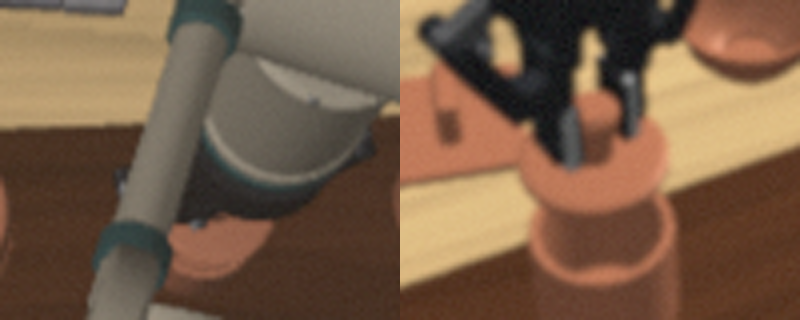

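The crop shows the small lid level above the small jar. In the scene view the lid is at x≈283 and the rim at x≈286, which matches the offset still to be closed.

Emit:
{"fn": "apply_moves", "kwargs": {
  "steps": [0.1,0.05,-1,0,0.1,0.05,-2,0,0.1,0.05,-2.8,0,0.1,0.05,-3.3,0,0.1,0.05,-3.6,0,0.1,0.05,-3.8,0,0.1,0.05,-3.9,0,0.1,0.05,-4,0]
}}

```text
clock: 4.48
position: [0.6047, -0.1265, 0.0977]
ee_rot: [0.0, 0.991, 0.131, 0.0]
contact_force: [-0.3, 0.7, -0.8]
width: 0.0217
gripper_force: 39.4
```

Emit:
{"fn": "apply_moves", "kwargs": {
  "steps": [0,0,-0.05,0,0,0,-0.1,0,0,0,-0.15,0,0,0,-0.15,0]
}}

```text
clock: 4.82
position: [0.6048, -0.1266, 0.0966]
ee_rot: [0.0, 0.991, 0.131, 0.0]
contact_force: [-0.6, -0.4, -0.0]
width: 0.0221
gripper_force: 39.5
```

Emit:
{"fn": "apply_moves", "kwargs": {
  "steps": [0,0,-0.05,0,0,0,-0.1,0,0,0,-0.1,0]
}}

```text
clock: 5.07
position: [0.6049, -0.1267, 0.0962]
ee_rot: [0.0, 0.991, 0.131, 0.001]
contact_force: [-0.9, -0.3, 5.3]
width: 0.0219
gripper_force: 39.8
```

Emit:
{"fn": "apply_moves", "kwargs": {
  "steps": [0,0,0,0,0,0,0,0,0,0,0,0,0,0,0,0,0,0,0,0],
  "jaw": 110
}}

```text
clock: 5.48
position: [0.6044, -0.1264, 0.0949]
ee_rot: [-0.0, 0.991, 0.131, -0.0]
contact_force: [-0.1, 0.2, -0.6]
width: 0.0485
gripper_force: 0.0
```

Emit:
{"fn": "apply_moves", "kwargs": {
  "steps": [0,0,2,0,0,0,5,0,0,0,8,0,0,0,8,0]
}}

```text
clock: 5.82
position: [0.6081, -0.1276, 0.1814]
ee_rot: [0.003, 0.991, 0.131, 0.005]
contact_force: [1.0, -0.9, 0.7]
width: 0.0483
gripper_force: 0.0
```

Emit:
{"fn": "apply_moves", "kwargs": {
  "steps": [-4,-0.9,0,-6,-8,-1.8,0,-12,-12,-2.7,0,-18,-15,-3.4,-2,-24,-16.3,-3.7,-5,-24.5,-16.3,-3.7,-8,-24.5,-16.3,-3.7,-8,-24.5,-16.3,-3.7,-8,-24.5]
}}

```text
clock: 6.48
position: [0.4406, -0.1631, 0.0944]
ee_rot: [-0.001, 0.997, -0.083, -0.001]
contact_force: [0.7, -0.3, 0.9]
width: 0.0485
gripper_force: 0.0
```

```bash
python3 - <<'E'
from h import *
s=get_state();t=s['position'];print(t,s['ee_rot'])
out=[]
im=get_image("scene");J=[.52,-.145,.05]
print(proj("scene",[.604,-.127,.086]),proj("scene",[.4412,-.1637,.042]),proj("scene",t+[0,0,.012]))
cv2.imwrite("pics/c4.png",cv2.resize(im[190:310,200:340],None,fx=5,fy=5,interpolation=cv2.INTER_CUBIC)[:,:,::-1])
E
```

```text
[ 0.44064646 -0.16312958  0.09443408] [-6.07203843e-04  9.96546298e-01 -8.30264569e-02 -1.30966944e-03]
[[284.67292508 268.99663262]] [[244.94768754 233.61372033]] [[241.28156029 210.95819689]]
```

View pics/c4.png

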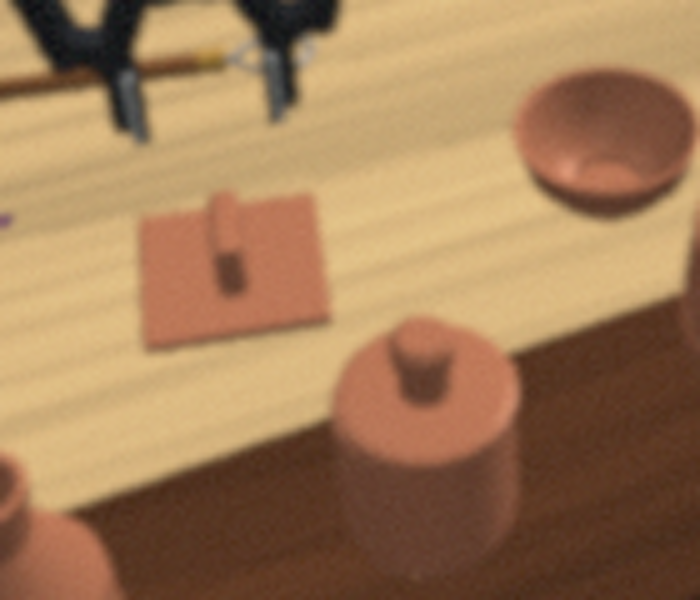

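The small lid sits flush on its jar at (285,268). The fingers stand astride the square lid's bar at (245,234).

Emit:
{"fn": "apply_moves", "kwargs": {
  "steps": [0,0,-4,0,0,0,-6.5,0,0,0,-7.5,0,0,0,-7.5,0,0,0,-7.5,0]
}}

```text
clock: 6.95
position: [0.4434, -0.1641, 0.0212]
ee_rot: [0.0, 0.997, -0.082, 0.001]
contact_force: [0.4, -0.6, 0.3]
width: 0.0485
gripper_force: 0.0
```

Emit:
{"fn": "apply_moves", "kwargs": {
  "steps": [0,0,0,0,0,0,0,0,0,0,0,0,0,0,0,0,0,0,0,0,0,0,0,0],
  "jaw": 255
}}

```text
clock: 7.45
position: [0.4428, -0.164, 0.0216]
ee_rot: [0.001, 0.997, -0.083, 0.002]
contact_force: [0.1, 0.0, 6.1]
width: 0.0122
gripper_force: 40.3
```

Emit:
{"fn": "apply_moves", "kwargs": {
  "steps": [0,0,1,0,0,0,4,0,0,0,8,0,0,0,12,0,0,0,14,0,0,0,14,0]
}}

```text
clock: 7.95
position: [0.4446, -0.1652, 0.1655]
ee_rot: [0.002, 0.997, -0.083, 0.005]
contact_force: [0.1, -1.1, -2.2]
width: 0.012
gripper_force: 39.3
```

Emit:
{"fn": "apply_moves", "kwargs": {
  "steps": [1,3.5,0,2,3,7,0,4,5,11,0,6,7,15,0,8,9,19,0,9.5,11,23,0,9.5,13,27,0,9.5,14.5,30.5,0,9.5]
}}

```text
clock: 8.62
position: [0.5815, 0.1327, 0.1587]
ee_rot: [0.0, 1.0, 0.0, -0.001]
contact_force: [-0.1, -0.2, -0.1]
width: 0.0124
gripper_force: 39.4
```

Emit:
{"fn": "apply_moves", "kwargs": {
  "steps": [0.8,2.5,0,0,1.4,4.6,0,0,1.4,4.6,0,0,1.4,4.6,0,0,1.4,4.6,-1,0,1.4,4.6,-1,0]
}}

```text
clock: 9.12
position: [0.5938, 0.1755, 0.1477]
ee_rot: [0.001, 1.0, -0.0, -0.002]
contact_force: [-0.9, 0.8, -1.0]
width: 0.0117
gripper_force: 39.4
```

```bash
python3 - <<'E'
from h import *
s=get_state();t=s['position'];print(t,s['ee_rot'],s['contact_force'])
im=get_image("scene")
print(proj("scene",[.6004,.1876,.1]),proj("scene",t+[-.0016,0,-.0076]))
cv2.imwrite("pics/c5.png",cv2.resize(im[150:270,360:500],None,fx=5,fy=5,interpolation=cv2.INTER_CUBIC)[:,:,::-1])
E
```

```text
[0.5937786  0.17546947 0.1476516 ] [ 7.20481853e-04  9.99996907e-01 -4.86156781e-04 -2.33023434e-03] [-0.8793487   0.77379953 -1.03159961]
[[428.53873771 215.86403189]] [[424.67801288 200.02542517]]
```

View pics/c5.png

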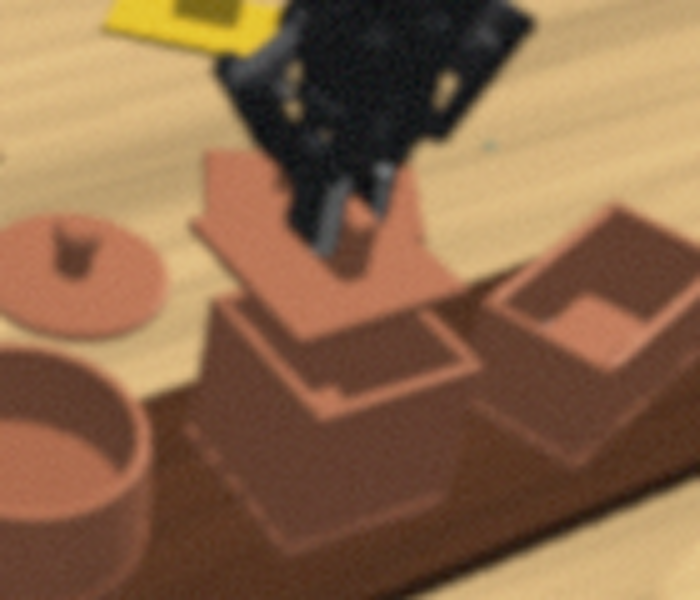

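```bash
python3 - <<'E'
from h import *
# lid plate top z: TCP z .1477 corresponds to grasp .0216 -> plate top .014 => z-.0076
def at(c,z):
    return (plane("scene",np.array([c])/5+[360-.4,150-.4],z)[0]*1000).round(1)
L=[at(c,.1477-.0076) for c in[(303,337),(460,287),(193,222)]]
J=[at(c,.1) for c in[(323,418),(480,362),(213,298)]]
for n,V in(("lid",L),("jar",J)):
    a,b,c=V;print(n,V,[np.degrees(np.arctan2(*(v-a)[1::-1])).round(1) for v in(b,c)],[np.linalg.norm(v-a).round(1) for v in(b,c)],'centre',(b+c)/2)
E
```

```text
lid [array([630.8, 137.6, 140.1]), array([630.9, 211.1, 140.1]), array([554.8, 137.2, 140.1])] [np.float64(89.9), np.float64(-179.7)] [np.float64(73.5), np.float64(76.0)] centre [592.85 174.15 140.1 ]
jar [array([638.9, 149.3, 100. ]), array([637.4, 226.8, 100. ]), array([561.1, 149.2, 100. ])] [np.float64(91.1), np.float64(-179.9)] [np.float64(77.5), np.float64(77.8)] centre [599.25 188.   100.  ]
```

Emit:
{"fn": "apply_moves", "kwargs": {
  "steps": [0.4,0.6,0,0,0.8,1.2,0,0,0.8,1.2,0,0,0.8,1.2,0,0]
}}

```text
clock: 9.5
position: [0.6043, 0.1891, 0.1504]
ee_rot: [-0.0, 1.0, 0.0, 0.0]
contact_force: [0.3, 0.0, -0.7]
width: 0.012
gripper_force: 39.5
```

Emit:
{"fn": "apply_moves", "kwargs": {
  "steps": [-0.1,0,-1,0,-0.1,0,-1.8,0,-0.1,0,-2.4,0,-0.1,0,-2.8,0,-0.1,0,-2.8,0,-0.1,0,-2.8,0]
}}

```text
clock: 10.0
position: [0.6024, 0.1888, 0.1216]
ee_rot: [0.0, 1.0, -0.0, -0.0]
contact_force: [0.6, 0.4, -0.4]
width: 0.0121
gripper_force: 39.5
```

Emit:
{"fn": "apply_moves", "kwargs": {
  "steps": [-0.1,0,-0.2,0,-0.1,0,-0.4,0,-0.1,0,-0.55,0,-0.1,0,-0.65,0,-0.1,0,-0.7,0,-0.1,0,-0.75,0,-0.1,0,-0.75,0]
}}

```text
clock: 10.58
position: [0.6017, 0.1889, 0.1146]
ee_rot: [0.0, 1.0, -0.0, -0.0]
contact_force: [1.3, -0.3, -0.5]
width: 0.0126
gripper_force: 39.5
```

Emit:
{"fn": "apply_moves", "kwargs": {
  "steps": [0,0,-0.03,0,0,0,-0.06,0,0,0,-0.1,0,0,0,-0.1,0]
}}

```text
clock: 10.92
position: [0.6018, 0.1889, 0.1137]
ee_rot: [0.0, 1.0, -0.0, 0.0]
contact_force: [-0.0, 0.4, -1.5]
width: 0.0122
gripper_force: 39.5
```

Emit:
{"fn": "apply_moves", "kwargs": {
  "steps": [0,0,-0.05,0,0,0,-0.1,0,0,0,-0.1,0]
}}

```text
clock: 11.17
position: [0.6018, 0.1889, 0.1136]
ee_rot: [-0.0, 1.0, 0.0, 0.0]
contact_force: [-1.9, -0.4, 4.6]
width: 0.0124
gripper_force: 40.3
```

```bash
python3 - <<'E'
from h import *
im=get_image("scene");print(get_state()['contact_force'],get_state()['position'])
cv2.imwrite("pics/c6.png",cv2.resize(im[150:270,360:500],None,fx=5,fy=5,interpolation=cv2.INTER_CUBIC)[:,:,::-1])
E
```

```text
[-1.88805718 -0.79538661  5.07813751] [0.60178413 0.18889598 0.11362862]
```

View pics/c6.png

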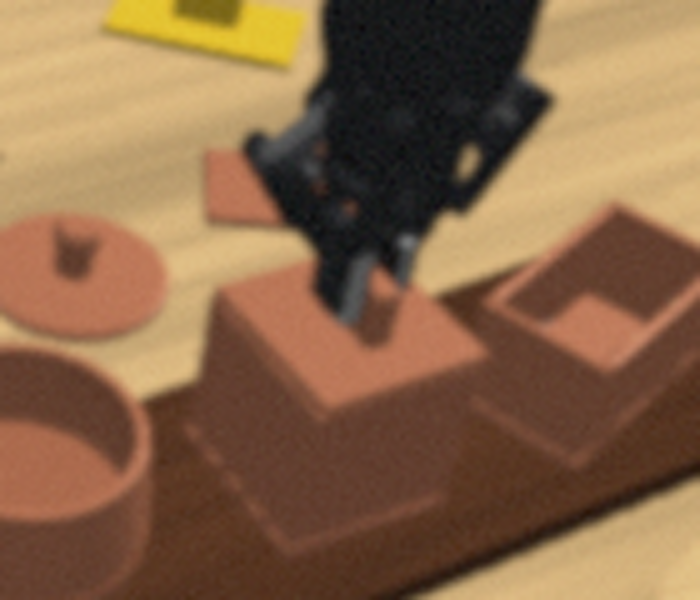

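The square lid is seated on its jar at (428,216), with no visible gap. I'm checking the offset at the right corner, (458,221).

```bash
python3 - <<'E'
from h import *
def at(c,z): return (plane("scene",np.array([c])/5+[359.6,149.6],z)[0]*1000).round(1)
V=[at(c,.106) for c in[(326,408),(489,352),(218,290)]];print(V,(V[1]+V[2])/2)
E
```

```text
[array([639.4, 149. , 106. ]), array([638.8, 228.5, 106. ]), array([563.2, 149.4, 106. ])] [601.   188.95 106.  ]
```

Emit:
{"fn": "apply_moves", "kwargs": {
  "steps": [0,0,0.3,0,-0.1,-0.1,0.3,0,-0.1,-0.1,0.15,0,-0.1,-0.1,0.05,0,-0.1,-0.1,0,0,-0.1,-0.1,0,0]
}}

```text
clock: 11.72
position: [0.6007, 0.1878, 0.1136]
ee_rot: [0.0, 1.0, 0.0, 0.0]
contact_force: [-2.0, -1.1, 6.3]
width: 0.0121
gripper_force: 40.5
```

Emit:
{"fn": "apply_moves", "kwargs": {
  "steps": [0,0,0,0,0,0,0,0,0,0,0,0,0,0,0,0,0,0,0,0],
  "jaw": 110
}}

```text
clock: 12.13
position: [0.6006, 0.1879, 0.1123]
ee_rot: [0.0, 1.0, 0.0, -0.0]
contact_force: [-0.1, 0.1, -0.7]
width: 0.0484
gripper_force: 0.0
```

Emit:
{"fn": "apply_moves", "kwargs": {
  "steps": [0,0,2,0,0,0,5,0,0,0,8,0,0,0,8,0]
}}

```text
clock: 12.47
position: [0.6044, 0.1886, 0.199]
ee_rot: [-0.001, 1.0, 0.0, 0.006]
contact_force: [0.7, 0.2, 0.4]
width: 0.0488
gripper_force: 0.0
```

Emit:
{"fn": "apply_moves", "kwargs": {
  "steps": [-4,-0.6,0,0,-8,-1.2,0,0,-12,-1.8,-1,0,-15,-2.3,-4,0,-16.4,-2.5,-8,0,-16.4,-2.5,-10,0,-16.4,-2.5,-10,0,-16.4,-2.5,-10,0]
}}

```text
clock: 13.13
position: [0.4365, 0.1628, 0.0923]
ee_rot: [0.0, 1.0, 0.0, -0.001]
contact_force: [0.6, 0.3, 0.1]
width: 0.0486
gripper_force: 0.0
```

Emit:
{"fn": "apply_moves", "kwargs": {
  "steps": [0,0,0,0,0,0,-3,0,0,0,-4,0,0,0,-4,0,0,0,-4,0]
}}

```text
clock: 13.55
position: [0.4384, 0.1632, 0.0537]
ee_rot: [-0.0, 1.0, -0.0, 0.001]
contact_force: [0.7, 0.5, 0.6]
width: 0.0487
gripper_force: 0.0
```

```bash
python3 - <<'E'
from h import *
s=get_state();t=s['position'];print(t,s['ee_rot'])
im=get_image("scene");m=mask(im)
print(proj("scene",[.4364,.1625,.042]),proj("scene",t+[0,0,.01]))
cv2.imwrite("pics/c7.png",cv2.resize(im[140:260,320:460],None,fx=5,fy=5,interpolation=cv2.INTER_CUBIC)[:,:,::-1])
E
```

```text
[0.43842862 0.16318212 0.05366158] [-1.83031699e-04  9.99999411e-01 -5.63438801e-05  1.06806474e-03]
[[375.35773422 194.93773742]] [[376.86487398 188.3431319 ]]
```

View pics/c7.png

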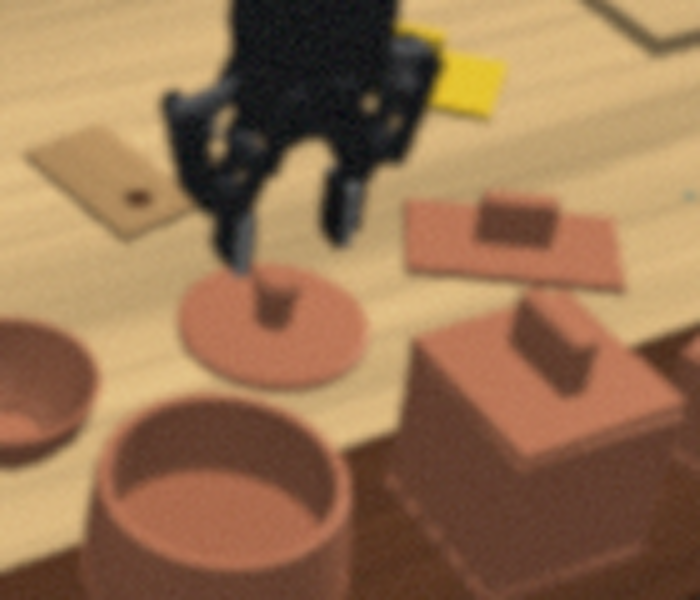

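The square lid sits flush on its jar. The open fingers straddle the big lid's knob at (375,197).

Emit:
{"fn": "apply_moves", "kwargs": {
  "steps": [-0.1,-0.1,-2,0,-0.1,-0.1,-3.2,0,-0.1,-0.1,-3.5,0,-0.1,-0.1,-3.5,0,-0.1,-0.1,-3.5,0]
}}

```text
clock: 14.02
position: [0.4369, 0.1621, 0.0187]
ee_rot: [-0.0, 1.0, -0.0, 0.001]
contact_force: [0.5, -0.1, -0.0]
width: 0.0485
gripper_force: 0.0
```

Emit:
{"fn": "apply_moves", "kwargs": {
  "steps": [0,0,0,0,0,0,0,0,0,0,0,0,0,0,0,0,0,0,0,0,0,0,0,0],
  "jaw": 255,
  "newtons": 50
}}

```text
clock: 14.52
position: [0.4366, 0.1622, 0.0188]
ee_rot: [-0.0, 1.0, 0.0, 0.001]
contact_force: [-0.6, 0.2, 4.9]
width: 0.0212
gripper_force: 48.7
```

Emit:
{"fn": "apply_moves", "kwargs": {
  "steps": [0,0,1,0,0,0,4,0,0,0,8,0,0,0,12,0,0,0,14.5,0,0,0,14.5,0]
}}

```text
clock: 15.02
position: [0.4395, 0.1627, 0.1685]
ee_rot: [-0.001, 1.0, 0.0, 0.006]
contact_force: [1.9, 0.6, -1.1]
width: 0.0217
gripper_force: 49.4
```

Emit:
{"fn": "apply_moves", "kwargs": {
  "steps": [3,-2.3,0,0,6,-4.6,0,0,9,-6.9,0,0,12,-9.1,0,0,14.5,-11,0,0,16,-12.1,0,0,16.7,-12.7,0,0,16.7,-12.7,0,0]
}}

```text
clock: 15.68
position: [0.6033, 0.0335, 0.161]
ee_rot: [0.0, 1.0, -0.001, -0.001]
contact_force: [-0.7, -0.5, -1.0]
width: 0.0212
gripper_force: 49.5
```

Emit:
{"fn": "apply_moves", "kwargs": {
  "steps": [0,0,-0.5,0,0,0,-1,0,0,0,-1,0,0,0,-1,0]
}}

```text
clock: 16.02
position: [0.6011, 0.0359, 0.1521]
ee_rot: [-0.0, 1.0, 0.001, -0.001]
contact_force: [-0.2, 0.4, -2.0]
width: 0.0214
gripper_force: 49.5
```

```bash
python3 - <<'E'
from h import *
s=get_state();t=s['position'];print(t,s['ee_rot'],s['contact_force'])
im=get_image("scene")
print(proj("scene",[.604,.0346,.11]),proj("scene",t+[0,0,-.0048]))
cv2.imwrite("pics/c8.png",cv2.resize(im[160:280,295:435],None,fx=5,fy=5,interpolation=cv2.INTER_CUBIC)[:,:,::-1])
E
```

```text
[0.60112907 0.03589005 0.15214305] [-1.21953342e-04  9.99999330e-01  6.10259252e-04 -9.75926913e-04] [-0.20375379  0.36688242 -2.04534178]
[[364.31131815 234.42726594]] [[365.68719699 218.82977558]]
```

View pics/c8.png

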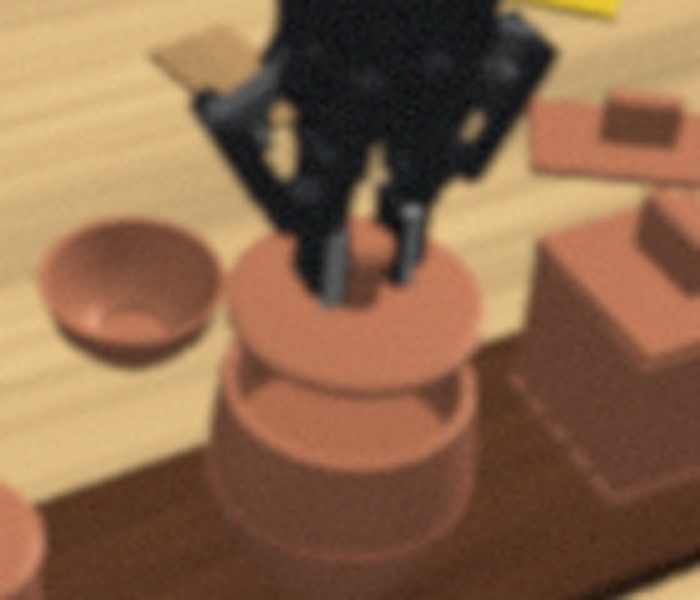

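The crop shows the big lid at x≈366 above its jar rim at x≈365. This agrees with the computed offset, so I'm correcting and lowering.

Emit:
{"fn": "apply_moves", "kwargs": {
  "steps": [0.1,-0.1,-1,0,0.1,-0.1,-1.8,0,0.1,-0.1,-2.1,0,0.1,-0.1,-2.1,0,0.1,-0.1,-2.1,0]
}}

```text
clock: 16.48
position: [0.6034, 0.0339, 0.1311]
ee_rot: [0.0, 1.0, -0.0, -0.001]
contact_force: [0.0, 0.4, -2.0]
width: 0.0216
gripper_force: 49.5
```

Emit:
{"fn": "apply_moves", "kwargs": {
  "steps": [0,0.05,-0.3,0,0,0.05,-0.6,0,0,0.05,-0.8,0,0,0.05,-0.9,0,0,0.05,-0.95,0,0,0.05,-1,0,0,0.05,-1,0,0,0.05,-1,0]
}}

```text
clock: 17.15
position: [0.6038, 0.0344, 0.1218]
ee_rot: [0.0, 1.0, -0.0, 0.0]
contact_force: [-1.0, 0.1, -1.1]
width: 0.0219
gripper_force: 49.5
```

Emit:
{"fn": "apply_moves", "kwargs": {
  "steps": [0,0,-0.05,0,0,0,-0.1,0,0,0,-0.1,0]
}}

```text
clock: 17.4
position: [0.6038, 0.0343, 0.1209]
ee_rot: [0.0, 1.0, -0.0, 0.0]
contact_force: [-0.3, -0.2, -1.3]
width: 0.0214
gripper_force: 49.6
```

Emit:
{"fn": "apply_moves", "kwargs": {
  "steps": [0,0,-0.05,0,0,0,-0.1,0,0,0,-0.1,0]
}}

```text
clock: 17.65
position: [0.6039, 0.0343, 0.1207]
ee_rot: [0.0, 1.0, 0.0, 0.0]
contact_force: [-1.8, -0.2, 5.3]
width: 0.0213
gripper_force: 50.0
```

Emit:
{"fn": "apply_moves", "kwargs": {
  "steps": [0,0,0,0,0,0,0,0,0,0,0,0,0,0,0,0,0,0,0,0],
  "jaw": 110
}}

```text
clock: 18.07
position: [0.6037, 0.0344, 0.1195]
ee_rot: [0.0, 1.0, -0.0, -0.0]
contact_force: [-0.4, 0.4, 0.2]
width: 0.0483
gripper_force: 0.0
```

Emit:
{"fn": "apply_moves", "kwargs": {
  "steps": [0,0,2,0,0,0,5,0,0,0,8,0,-2,3,8,7,-4,6,8,14,-6,9,8,21,-8,12,8,28,-10,15,8,35]
}}

```text
clock: 18.73
position: [0.5027, 0.1855, 0.1997]
ee_rot: [-0.0, 0.953, 0.303, 0.0]
contact_force: [1.1, 0.3, -0.3]
width: 0.0483
gripper_force: 0.0
```

Emit:
{"fn": "apply_moves", "kwargs": {
  "steps": [-2.3,4,-1,7,-4.6,8,-3,14,-6.5,11.5,-6,21,-7.3,12.6,-9,23,-7.3,12.6,-10,23,-7.3,12.6,-10,23,-7.3,12.6,-10,23]
}}

```text
clock: 19.32
position: [0.4301, 0.3103, 0.099]
ee_rot: [0.0, 0.874, 0.485, -0.001]
contact_force: [-0.1, -0.3, 0.6]
width: 0.0489
gripper_force: 0.0
```

```bash
python3 - <<'E'
from h import *
s=get_state();t=s['position'];q=s['ee_rot'];print(t,q,'closing',np.degrees(2*np.arctan2(q[2],q[1]))-90,np.degrees(s['qpos'][5]))
im=get_image("scene")
print(proj("scene",[.4308,.3099,.042]),proj("scene",t+[0,0,.01]))
cv2.imwrite("pics/c9.png",cv2.resize(im[140:260,320:500],None,fx=4.4,fy=4.4,interpolation=cv2.INTER_CUBIC)[:,:,::-1])
E
```

```text
[0.43011413 0.31032568 0.09904847] [ 2.76942584e-04  8.74285637e-01  4.85410643e-01 -1.02773656e-03] closing -31.92120371313313 60.256013942557075
[[424.02111032 179.54209949]] [[428.71507645 157.52881259]]
```

View pics/c9.png

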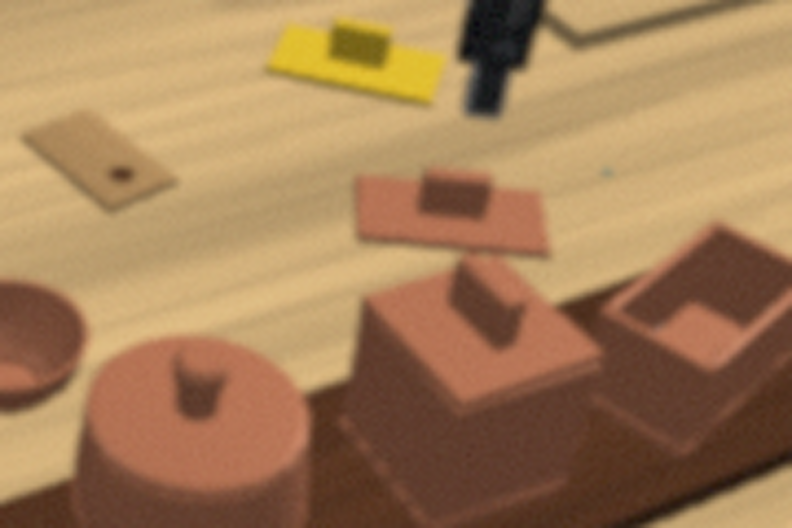

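The big lid is flush on its jar. The gripper is above the terracotta oblong lid at (424,183); the yellow one at (402,150) is left alone.

Emit:
{"fn": "apply_moves", "kwargs": {
  "steps": [0,0,-3.5,0,0,0,-6,0,0,0,-7.5,0,0,0,-8,0,0,0,-8,0,0,0,-8,0]
}}

```text
clock: 19.87
position: [0.4326, 0.3105, 0.0211]
ee_rot: [0.0, 0.875, 0.484, 0.002]
contact_force: [0.4, -0.7, -0.1]
width: 0.0485
gripper_force: 0.0
```

Emit:
{"fn": "apply_moves", "kwargs": {
  "steps": [0,0,0,0,0,0,0,0,0,0,0,0,0,0,0,0,0,0,0,0,0,0,0,0],
  "jaw": 255
}}

```text
clock: 20.37
position: [0.4317, 0.3108, 0.021]
ee_rot: [0.0, 0.875, 0.485, 0.001]
contact_force: [-0.0, -1.0, 6.1]
width: 0.012
gripper_force: 50.0
```

Emit:
{"fn": "apply_moves", "kwargs": {
  "steps": [0,0,1,0,0,0,4,0,0,0,8,0,0,0,11,6,2,0.3,12,13,4,0.6,12,20,6.5,1,12,27,9,1.3,12,34]
}}

```text
clock: 21.03
position: [0.521, 0.3237, 0.1409]
ee_rot: [0.0, 0.692, 0.722, 0.0]
contact_force: [-0.1, 0.6, -0.6]
width: 0.0118
gripper_force: 49.0
```

Emit:
{"fn": "apply_moves", "kwargs": {
  "steps": [2.5,0.4,0,6,5,0.8,0,12,7,1.2,0,16.7,7.9,1.3,0,16.7,7.9,1.3,0,16.7,7.9,1.3,0,16.7,7.9,1.3,0,16.7]
}}

```text
clock: 21.62
position: [0.5979, 0.3361, 0.1396]
ee_rot: [-0.001, 0.583, 0.812, -0.001]
contact_force: [-0.3, -0.2, -1.2]
width: 0.0117
gripper_force: 49.0
```

```bash
python3 - <<'E'
from h import *
s=get_state();t=s['position'];q=s['ee_rot'];print(t,q,'closing',np.degrees(2*np.arctan2(q[2],q[1]))-90)
im=get_image("scene")
print(proj("scene",[.6011,.3355,.078]),proj("scene",t+[0.0004,-.0011,-.007]))
cv2.imwrite("pics/c10.png",cv2.resize(im[140:260,400:560],None,fx=5,fy=5,interpolation=cv2.INTER_CUBIC)[:,:,::-1])
E
```

```text
[0.59785356 0.33609368 0.13956592] [-7.02897019e-04  5.83176521e-01  8.12344659e-01 -8.98220710e-04] closing 18.651398992793204
[[481.99081927 205.74662034]] [[487.77258145 185.55456263]]
```

View pics/c10.png

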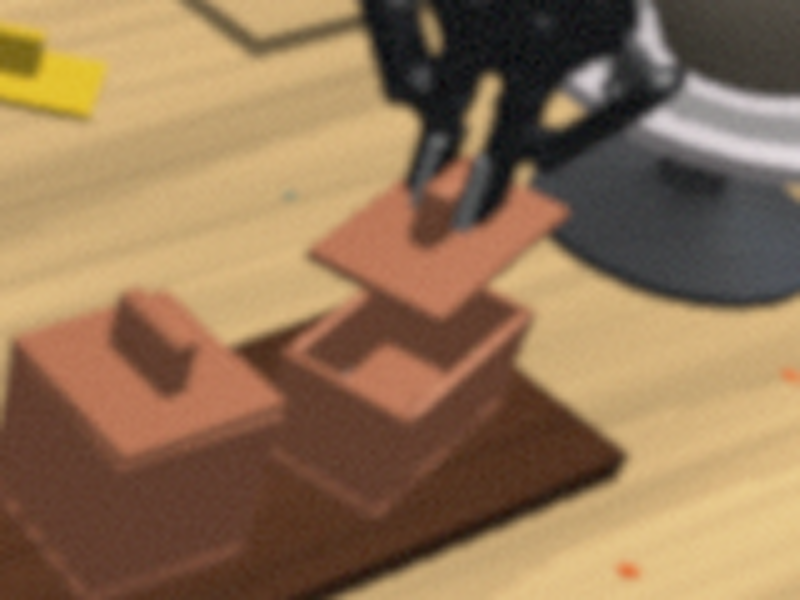

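The crop shows the oblong lid about to go over its jar. Jar corners are at (482,224), (507,203) and (457,210), lid corners at (489,204), (514,182) and (462,191).

```bash
python3 - <<'E'
from h import *
def at(c,z): return (plane("scene",np.array([c])/5+[399.6,139.6],z)[0]*1000).round(1)
for n,z,C in(("lid",.1326,[(443,315),(570,210),(310,249)]),("jar",.078,[(409,418),(533,313),(284,350)])):
    a,b,c=[at(p,z) for p in C];print(n,a,b,c,[np.degrees(np.arctan2(*(v-a)[1::-1])).round(1) for v in(b,c)],[np.linalg.norm(v-a).round(1) for v in(b,c)],'centre',(b+c)/2)
s=get_state();t=s['position'];print(t)
E
```

```text
lid [642.7 295.1 132.6] [609.5 396.7 132.6] [586.8 274.5 132.6] [np.float64(108.1), np.float64(-159.8)] [np.float64(106.9), np.float64(59.6)] centre [598.15 335.6  132.6 ]
jar [644.9 294.4  78. ] [613.1 394.3  78. ] [589.  274.6  78. ] [np.float64(107.7), np.float64(-160.5)] [np.float64(104.8), np.float64(59.3)] centre [601.05 334.45  78.  ]
[0.59792215 0.33615472 0.13972471]
```

Emit:
{"fn": "apply_moves", "kwargs": {
  "steps": [0.2,0,-1.2,0,0.2,0,-2.4,0,0.2,0,-3.3,0,0.2,0,-3.8,0,0.2,0,-3.8,0,0.2,0,-3.8,0]
}}

```text
clock: 22.17
position: [0.6013, 0.3362, 0.1008]
ee_rot: [-0.0, 0.583, 0.813, -0.001]
contact_force: [0.8, -0.5, -0.9]
width: 0.0118
gripper_force: 49.0
```

Emit:
{"fn": "apply_moves", "kwargs": {
  "steps": [0,-0.05,-0.3,0,0,-0.05,-0.5,0,0,-0.05,-0.7,0,0,-0.05,-0.8,0,0,-0.05,-0.85,0,0,-0.05,-0.9,0,0,-0.05,-0.9,0,0,-0.05,-0.9,0]
}}

```text
clock: 22.83
position: [0.6018, 0.3359, 0.0928]
ee_rot: [0.0, 0.583, 0.813, 0.0]
contact_force: [0.3, -0.1, -0.8]
width: 0.0119
gripper_force: 49.0
```

Emit:
{"fn": "apply_moves", "kwargs": {
  "steps": [0,0,-0.05,0,0,0,-0.1,0,0,0,-0.1,0]
}}

```text
clock: 23.08
position: [0.6017, 0.3359, 0.0916]
ee_rot: [-0.0, 0.583, 0.813, -0.0]
contact_force: [0.2, 0.3, -1.8]
width: 0.0119
gripper_force: 49.0
```

Emit:
{"fn": "apply_moves", "kwargs": {
  "steps": [-0.05,0,-0.05,0,-0.05,0,-0.1,0,-0.05,0,-0.1,0]
}}

```text
clock: 23.33
position: [0.6012, 0.3359, 0.091]
ee_rot: [0.0, 0.583, 0.813, 0.0]
contact_force: [-0.9, -0.1, 1.3]
width: 0.0119
gripper_force: 49.3
```

Contact is starting at the expected height, so I'm going down slightly more and then releasing.

Emit:
{"fn": "apply_moves", "kwargs": {
  "steps": [0,0,-0.05,0,0,0,-0.05,0]
}}

```text
clock: 23.5
position: [0.6012, 0.3359, 0.091]
ee_rot: [0.0, 0.583, 0.813, 0.0]
contact_force: [-1.1, -0.8, 6.0]
width: 0.0121
gripper_force: 49.8
```

Emit:
{"fn": "apply_moves", "kwargs": {
  "steps": [0,0,0,0,0,0,0,0,0,0,0,0,0,0,0,0,0,0,0,0],
  "jaw": 110
}}

```text
clock: 23.92
position: [0.6012, 0.3359, 0.0899]
ee_rot: [-0.0, 0.583, 0.813, -0.0]
contact_force: [-0.0, 0.3, -0.1]
width: 0.0485
gripper_force: 0.0
```

Emit:
{"fn": "apply_moves", "kwargs": {
  "steps": [0,0,2,0,0,0,5,0,0,0,9,0,0,0,13,0,-4,0,13,0,-8,0,13,0,-12,0,13,0,-16,0,13,0]
}}

```text
clock: 24.58
position: [0.4397, 0.3356, 0.2202]
ee_rot: [0.0, 0.583, 0.812, 0.0]
contact_force: [0.2, 0.4, 0.4]
width: 0.0485
gripper_force: 0.0
```

Emit:
{"fn": "apply_moves", "kwargs": {
  "steps": [-3,3,0,0,-6,6,0,0,-9,6,0,0,-12,6,0,0,-14,6,0,0,-14,6,0,0,-14,6,0,0,-14,6,0,0]
}}

```text
clock: 25.25
position: [0.3021, 0.3962, 0.2204]
ee_rot: [0.0, 0.583, 0.813, 0.001]
contact_force: [0.6, -0.4, 0.6]
width: 0.0484
gripper_force: 0.0
```

```bash
python3 - <<'E'
from h import *
s=get_state();print(s['position'],s['clock'])
a=get_image("scene")[140:340,140:520];b=get_image("top")[100:240,150:485]
a=cv2.resize(a,(620,326),interpolation=cv2.INTER_CUBIC);b=cv2.resize(b,(620,259),interpolation=cv2.INTER_CUBIC)
cv2.imwrite("pics/c11.png",np.vstack([a,b])[:,:,::-1])
E
```

```text
[0.30205242 0.39619524 0.22041806] 25.25
```

View pics/c11.png

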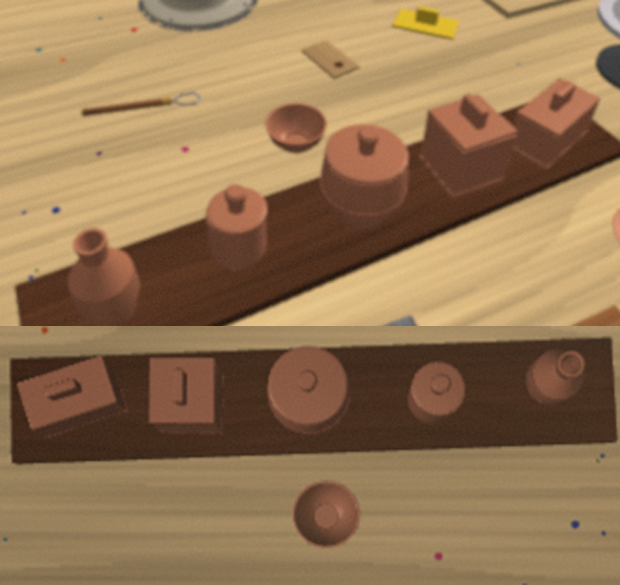

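The final picture shows all four lids seated and aligned on their jars, with the vase and bowl where they were. The arm is clear.

```bash
python3 -c "
from rig import *
print(sign_off())"
```

```text
the job is handed in; nothing more can be done
None
```

All four lids are seated handle up and lined up on their matching jars, the jars, vase and bowl look unmoved in the last pictures, and the job was handed in at about 25 s on the clock.

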